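Open the keeper and hold the crank arm over its stand

TASK

Throw the keeper lever of the bench stand into its marked notch (the one between two small round studs) so that the nest is open. Then pick up the steel slicer crank arm at its balance point, which lies nearer the heavy hub, and finish while holding it still and level with its underside about 8 cm above the nest's rim, hub over the round nest and small eye over the forked rest, as if about to lower it in. Do not put it down or let it go, and leave the other things on the table where they are.

Things in the scene. Friction and masses are not known exactly. Their poses are not given: they have to be found in the camera images.
- stand: Fixed aluminium and steel bench stand, left on the table: base plate 215 x 80 x 12 mm. Origin on the round nest's axis at table height; x points to the forked rest 140 mm away, z up; lever on its -y side (towards the robot). Nest ring: 72 mm outside, 60 inside, rim 22 mm above the table. Forked rest: two upright cheeks 36 mm apart, tops at 40 mm. Yaw varies about 15 degrees either way.
- nest (a point): Centre of the nest ring at the height of its rim (22 mm above the table).
- fork (a point): Midway between the two cheeks of the forked rest, level with their tops (40 mm above the table).
- pivot (a point): On the vertical axis about which the keeper lever turns, at the top of the lever's bars (63 mm above the table); 55 mm from the nest axis, towards the robot.
- knob (a point): Centre of the top of the lever's black knob: an upright round knob, 18 mm in diameter and 28 mm high, from 67 to 95 mm above the table, 62 mm from the pivot. Moves with the lever.
- notch (a point): The marked notch, in the rim of the steel quadrant plate under the lever's handle, 80 mm from the pivot: a black notch between two small round studs. In the right position the handle and its pointer lie along the line from pivot to notch. The two other black notches have no studs.
- keeper (a joint): Keeper lever angle, rad: 0 = keeper bar across the nest, handle pointing away from it; 0.55 = plain notch; 1.10 = marked notch, nest open. Grows anticlockwise from above; range -0.12 to 1.42, starts at -0.05 to 0.45. Stiff (about 2 N at the knob), stays where left, the notches do not pull it in. The bars lie 56 to 63 mm above the table; handle and keeper bar point in contrary directions.
- crank: Loose cast steel crank arm, flat on the right of the table, 0.4 to 0.7 kg, 181 mm long. Heavy round hub (52 mm wide, 40 high, 30 bore) at one end, small eye (30 wide, 34 high, 16 bore) at the other, axes 140 mm apart; between them a straight web 18 mm wide, from 12 to 34 mm above the crank's underside. Origin on the hub's axis at the underside; x along the web to the eye, z up.
- hub (a point): On the hub's axis, at the crank's underside.
- eye (a point): On the small eye's axis, at the crank's underside.
- balance (a point): Balance point (centre of mass along the crank): in the middle of the web, 46 mm from the hub's axis towards the eye and 23 mm above the crank's underside. Axes as crank. The crank can be gripped across the web here.
- spanner: Bystander: combination spanner 163 mm long, flat on the adjoining table at the right; origin under its centre.
- sample_cup: Bystander: small lidded sample cup, 49 mm across and 49 mm high, at the far right on the adjoining table; origin under its centre.
- counter: Bystander: round steel hand tally counter, 54 x 50 x 20 mm, at the left; origin under its centre.
- bottle: Bystander: squeeze bottle with a pointed cap, 57 mm across and 190 mm high, at the far left; origin under its centre.

How it is judged:
By the outcome, as a careful person would: the job done as asked, in the order asked, and still so for the second after the job is handed in, while the arm keeps its last pose, push and grip.
It also fails if it takes over 53 s, if anything falls off the work surface, if the arm or the gripper's body presses on something with over 40 N, if the wrist force passes 120 N, or if a joint passes its speed limit or range.

ROBOT

A 6-joint arm with a two-finger parallel gripper is mounted at the origin on a cart in front of the work surface, level with it; the furniture and walls round the work are solid. World frame = base frame: x ahead of the robot, y to its left, z up, the work surface at z = 0. Lengths are in mm, angles in rad, forces in N, time in s.
With the tool pointing down it reaches from about 300 to 875 mm from the base axis. Payload 6.4 kg.
Tool frame: the origin (TCP) lies at the very end of the fingers, on their centre line; the grasp point (between the pads) lies 19 mm behind it (arm.grip_depth is the distance from the TCP to the grasp point, in mm); z points along the fingers, y is the line along which they close (so a half turn about z gives the same grasp; the last joint's range is limited). The gripper opens to 88 mm and grips with 3 to 60 N. Pads are 18 mm wide; open, the fingers measure 123 mm over their backs; the gripper's body (75 mm by 187 mm) begins 45 mm behind the grasp point.
Start: joints at [-1.373, 0.181, 1.607, -0, 1.354, -0.206], TCP at [225.943, -528.763, 238.714] pointing down, gripper open.
Joint ranges: [-2.99, 2.99], [-0.89, 2.07], [0.3, 2.58], [-1.14, 4.28], [0, 2.63], [-3.12, 3.12]. Speed limits (rad/s): [2.57, 2.57, 3.01, 3.14, 3.14, 3.14].

INTERFACE

Orientations are given as a rotation vector (axis times angle).
In Python, from rig import arm, cams, job gives the robot as it stands (arm), with the cameras (cams) and the job (job).
- The arm moves only by the shell command python3 jog.py 'ROWS' [FORCE]. ROWS is a JSON object whose key "deltas" holds a list of rows, 1 to 10 of them, each of 7 numbers: a rotation vector rx, ry, rz in rad, then dx, dy, dz in units of 20 mm, then the finger opening in mm; each row shifts and turns the commanded pose from where the row before left it, along the tool's axes as they then stand; what a row does not reach is not made up. A row lasts 1/12 s, in which the tool goes at most 41.7 mm and 0.125 rad, less where a joint would pass 70% of its speed; a pose out of reach is approached as far as the arm can. The fingers move at their own pace and stop on an object; FORCE is the grip in N (left out, the last holds). Time passes only in rows, so rows that do not move let the fingers close. It prints the time, the measured TCP pose, the force, the opening and the grip force at its end. Input that does not fit is refused with a message, and nothing moves.
- arm.get_state(): the state, without advancing time (a new reading comes with each control period).
- cams.grab_frame(name): name is "side" or "top"; returns (picture, depth): 384x512x3 uint8, blue, green, red; 384x512 float32, mm along the optical axis (not along the pixel's ray), 0 where there is no reading.
- cams.calibration(name): a dict with "fov_y" (degrees; the focal length in pixels is half the picture's height over the tangent of half this angle, whatever the lens; pixels are square), "cx", "cy" (the principal point, pixels), "position" and "orientation" of the camera in the world. Camera axes: x right, y down, z forward; pixel columns grow to the right and rows downward; lengths in mm; the calibration is good to about 2 mm. A picture is of the moment at which its call begins. calibration takes no time and is no camera call.
- job.job_done(): hands the job in; it is judged then, once.
The state is a dict: "t": time; "joints": joint angles; "qd": joint speeds; "joint_efforts": joint torques, N m; "tool_pos": TCP position; "orientation": TCP orientation; "wrist_force": force on the tool from outside, world axes, zero at the start; "ft_torque": the same for the moment, N m; "gripper_width": finger opening in mm; "grip_force": force on a finger pad.
Only numpy, scipy, OpenCV 4.12 (cv2) and the standard library are available. Lean on these libraries where they do the work, as an engineer would, in place of code of your own. Each camera call takes 0.05 s, during which the arm holds its last target. There are 200 camera calls.

## Working session

There is one attempt and no reset: what is moved stays moved. The work goes in short steps, Python scripts to look and compute and a shell command to move; the robot and the scene stay as the last step left them, time stands still between calls to the robot, and variables do not carry over. Pictures are saved under pics/ and viewed, at most 13 in all, crops included, and the job is handed in when it is done.

```bash
ls; mkdir -p pics
python3 - <<'E'
from rig import arm, cams, job
import cv2,numpy as np
for n in("top","side"):
    im,d=cams.grab_frame(n); cv2.imwrite(f"pics/{n}0.png",im); np.save(f"pics/{n}0.npy",d); print(cams.calibration(n))
s=arm.get_state();print(s)
E
```

```text
jog.py
pics
rig.py
{'fov_y': 43.82398659688762, 'cx': 257.6120270431964, 'cy': 191.3222584599735, 'position': array([ 192.32998412,   42.12964877, 1504.45082952]), 'orientation': array([-2.10183699,  2.11219035, -0.22554559])}
{'fov_y': 49.75029789091406, 'cx': 257.743999296281, 'cy': 184.16292156149888, 'position': array([1254.44256297,   73.24885693, 1381.27508105]), 'orientation': array([-1.90538925, -1.94753224,  0.54225011])}
{'t': 0.1, 'joints': array([-1.37330474e+00,  1.81452495e-01,  1.60783206e+00,  8.59802977e-06,
        1.35382727e+00, -2.06265548e-01]), 'qd': array([ 5.82150048e-05, -1.14831678e-03, -1.67836666e-03, -1.56458516e-03,
        1.05193198e-04, -1.88445646e-03]), 'joint_efforts': array([-1.30095028e-03, -4.34820271e+01, -3.42695081e+01,  7.02243811e-02,
        3.40595213e-02, -3.77351637e-05]), 'tool_pos': array([ 225.84957387, -528.29469374,  237.94496459]), 'orientation': array([-3.07630436e+00, -6.29613602e-01, -2.36439911e-05]), 'wrist_force': array([-0.22114777, -0.55500579, -0.06481971]), 'ft_torque': array([ 0.065116  , -0.01746355, -0.01964866]), 'grip_force': 0.0, 'gripper_width': 88.17132100006609}
```

View pics/top0.png

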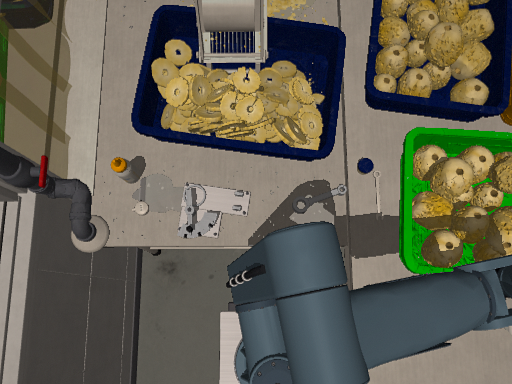

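View pics/side0.png

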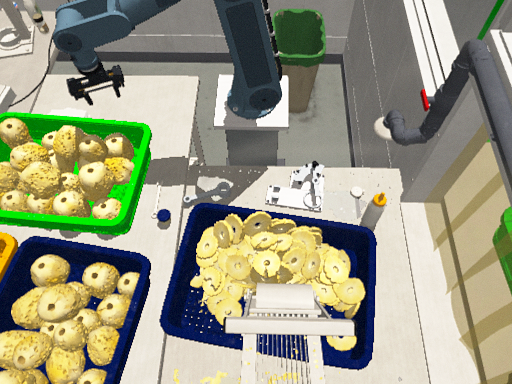

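Top: the stand is near (215,208), with the crank's hub near (303,204) and its eye near (341,189). Side: the stand is near (298,190), the crank near (210,190). I'll enlarge both.

```bash
cat > h.py <<'E'
import numpy as np,cv2
from scipy.spatial.transform import Rotation as R
from rig import arm, cams, job
def cam(n):
    c=cams.calibration(n); return 192/np.tan(np.radians(c['fov_y']/2)),c['cx'],c['cy'],np.array(c['position']),R.from_rotvec(c['orientation']).as_matrix()
def onz(n,u,v,z):
    f,cx,cy,p,M=cam(n); d=M@np.array([(u-cx)/f,(v-cy)/f,1]); return p+d*(z-p[2])/d[2]
def proj(n,X):
    f,cx,cy,p,M=cam(n); q=M.T@(np.array(X)-p); return np.array([f*q[0]/q[2]+cx,f*q[1]/q[2]+cy])
def tri(ut,us):
    A=[];b=[]
    for n,(u,v) in(("top",ut),("side",us)):
        f,cx,cy,p,M=cam(n); d=M@np.array([(u-cx)/f,(v-cy)/f,1]); d/=np.linalg.norm(d); P=np.eye(3)-np.outer(d,d); A.append(P); b.append(P@p)
    return np.linalg.lstsq(np.vstack(A),np.hstack(b),rcond=None)[0]
E
python3 - <<'E'
import cv2,numpy as np
t=cv2.imread('pics/top0.png');s=cv2.imread('pics/side0.png')
a=cv2.resize(t[175:245,168:268],None,fx=8,fy=8,interpolation=cv2.INTER_CUBIC)
cv2.imwrite('pics/tc1.png',a)
b=cv2.resize(s[155:217,258:333],None,fx=9,fy=9,interpolation=cv2.INTER_CUBIC)
cv2.imwrite('pics/sc1.png',b)
c=cv2.resize(t[175:225,280:360],None,fx=7,fy=7,interpolation=cv2.INTER_CUBIC)
e=cv2.resize(s[170:210,175:255],None,fx=7,fy=6,interpolation=cv2.INTER_CUBIC)
cv2.imwrite('pics/c1.png',np.vstack([c,e]))
E
```

```text
(no output)
```

View pics/tc1.png

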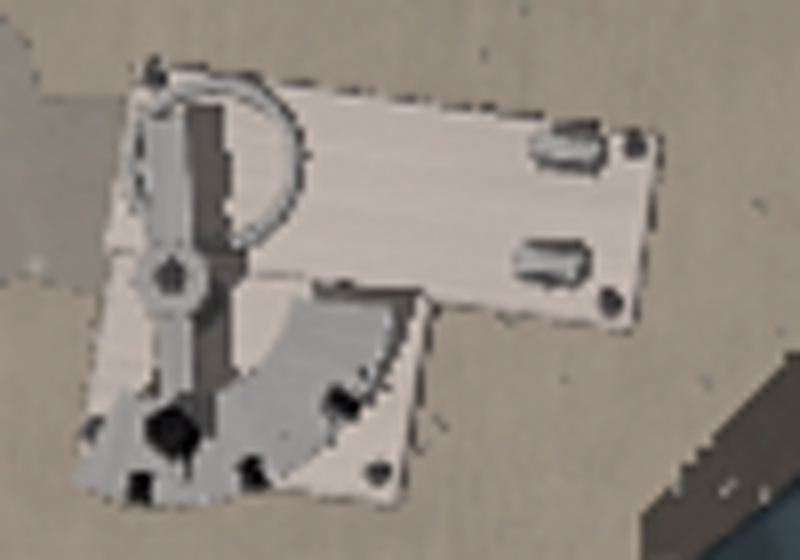

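View pics/sc1.png

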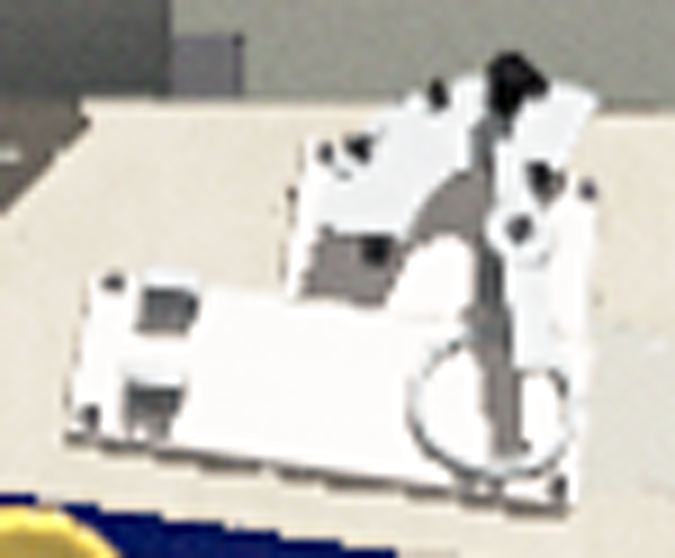

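View pics/c1.png

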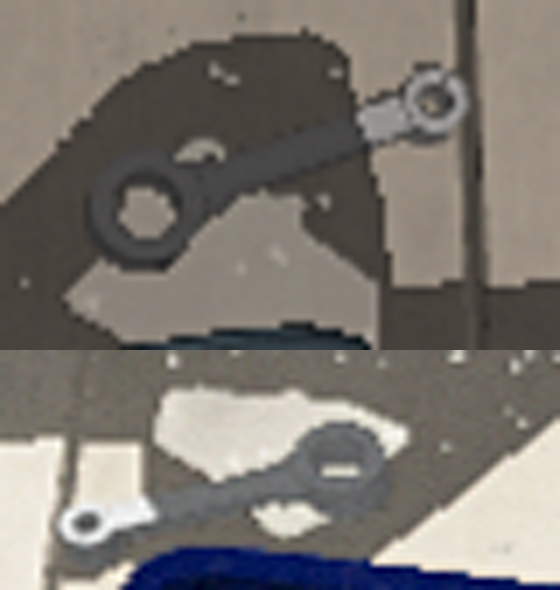

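Top crop: pivot (172,275), knob (173,432), marked notch (345,403), nest centre about (213,163), cheeks (570,150) and (552,262). Side crop: knob (517,80), pivot (520,228), marked notch (358,148). Crank crop: hub (147,210) and eye (434,100) from the top, (342,466) and (88,522) from the side.

Run:
```python
from h import *
np.set_printoptions(precision=1,suppress=True)
T=lambda u,v:(168+(u+.5)/8-.5,175+(v+.5)/8-.5)
S=lambda u,v:(258+(u+.5)/9-.5,155+(v+.5)/9-.5)
C=lambda u,v:(280+(u+.5)/7-.5,175+(v+.5)/7-.5)
D=lambda u,v:(175+(u+.5)/7-.5,170+(v-350+.5)/6-.5)
for n,t,s,z in [('nest',(213,163),(493,405),22),('forkmid',(561,206),(165,343),40),('pivot',(172,275),(520,228),65),('knob',(173,430),(517,78),95),('notch',(345,403),(358,148),52),
  ('pl notch0',(140,487),(545,180),52)]:
    print(n,onz('top',*T(*t),z),onz('side',*S(*s),z),tri(T(*t),S(*s)))
for n,t,s,z in [('hub',(147,210),(342,466),40),('eye',(434,100),(88,522),34)]:
    print(n,onz('top',*C(*t),z),onz('side',*D(*s),z),tri(C(*t),D(*s)))
d=np.load('pics/top0.npy')
f,cx,cy,p,M=cam('top')
for n,(u,v) in dict(a=T(90,68),b=T(400,200),knob=T(173,430),piv=T(172,275),quad=T(300,400),hub=C(110,210),web=C(270,160)).items():
    z=d[round(v),round(u)]; print(n,p+M@np.array([(round(u)-cx)/f*z,(round(v)-cy)/f*z,z]))
```

```text
nest [505.6 245.6  22. ] [514.7 245.3  22. ] [508.1 247.   10. ]
forkmid [483.9 106.6  40. ] [497.9 109.1  40. ] [487.5 108.5  21.5]
pivot [452.7 254.3  65. ] [454.9 254.5  65. ] [453.2 254.8  62.3]
knob [388.8 248.   95. ] [400.7 252.5  95. ] [390.9 252.4  79.9]
notch [404.9 188.6  52. ] [408.8 189.9  52. ] [405.6 189.7  47. ]
pl notch0 [372.9 266.3  52. ] [423.2 267.9  52. ] [381.3 277.2 -15.1]
hub [469.3 -89.8  40. ] [485.6 -87.   40. ] [473.3 -90.6  18.6]
eye [ 520.2 -220.8   34. ] [ 524.6 -219.9   34. ] [ 521.5 -221.5   28.2]
a [550.5 299.1  -2.3]
b [489.1 169.9  20.4]
knob [389.6 248.5  95.8]
piv [451.5 253.7  70.8]
quad [405.3 206.4  48.2]
hub [468.3 -72.4  38.6]
web [ 495.1 -146.1   30.7]
```

```bash
cat >> h.py <<'E'
np.set_printoptions(precision=3,suppress=True)
def go(xyz,yaw):
    """rotation vector (tool axes) to point down with tool y at world angle yaw (mod pi), then shift in the tool's axes after it"""
    s=arm.get_state(); M=R.from_rotvec(s['orientation'])
    best=None
    for k in(0,1):
        a=yaw+k*np.pi; y=np.array([np.cos(a),np.sin(a),0]); z=np.array([0,0,-1.]); G=R.from_matrix(np.c_[np.cross(y,z),y,z])
        r=(M.inv()*G).as_rotvec()
        if best is None or np.linalg.norm(r)<np.linalg.norm(best[0]): best=(r,G)
    r,G=best; d=G.inv().apply(np.array(xyz)-s['tool_pos'])
    print('rot',r,'n',np.linalg.norm(r)/.125,'shift',d,'| shift now',M.inv().apply(np.array(xyz)-s['tool_pos']),'j',s['joints'],'t',s['t'],'F',s['wrist_force'])
E
python3 - <<'E'
from h import *
go([470,-140,240],-1.476); go([389.5,248.2,160],-1.476); print(R.from_rotvec(arm.get_state()['orientation']).as_matrix())
E
```

```text
rot [-0.002 -0.     0.309] n 2.4717012456040672 shift [ 279.808 -363.441   -2.055] | shift now [ 377.07  -261.155   -1.547] j [-1.373  0.181  1.608  0.     1.354 -0.206] t 0.1 F [-0.221 -0.555 -0.065]
rot [-0.002 -0.     0.309] n 2.4717012456040672 shift [ 236.414 -757.518   77.945] | shift now [ 455.531 -649.648   79.055] j [-1.373  0.181  1.608  0.     1.354 -0.206] t 0.1 F [-0.221 -0.555 -0.065]
[[ 0.92   0.393 -0.   ]
 [ 0.393 -0.92   0.001]
 [ 0.    -0.001 -1.   ]]
```

Careful with the scale: shifts go in units of 20 mm. That gives: -26 mm is -1.3, 20 mm is 1.

```bash
python3 jog.py '{"deltas": [[0, 0, 0.103, 0, 0, 0, 40], [0, 0, 0.103, 0, 0, 0, 40], [0, 0, 0.103, 0, 0, 0, 40], [0, 0, 0, 1, -1.3, 0, 40], [0, 0, 0, 1, -1.3, 0, 40], [0, 0, 0, 1, -1.3, 0, 40], [0, 0, 0, 1, -1.3, 0, 40], [0, 0, 0, 1, -1.3, 0, 40], [0, 0, 0, 1, -1.3, 0, 40], [0, 0, 0, 1, -1.3, 0, 40]]}' 10 | tail -3
python3 jog.py '{"deltas": [[0, 0, 0, 1, -1.3, 0, 40], [0, 0, 0, 1, -1.3, 0, 40], [0, 0, 0, 1, -1.3, 0, 40], [0, 0, 0, 1, -1.3, 0, 40], [0, 0, 0, 1, -1.3, 0, 40], [0, 0, 0, 0, -1.8, 0, 40], [0, 0, 0, 0, -1.8, 0, 40], [0, 0, 0, 0, -1.8, 0, 40], [0, 0, 0, 0, -1.8, 0, 40], [0, 0, 0, 0, -1.8, 0, 40]]}' | tail -3
python3 -c "
from h import *
go([389.5,248.2,160],-1.476)"
```

```text
wrist_force: [-0.6, 0.4, -0.5]
gripper_width: 40.0
grip_force: 0.0
wrist_force: [0.5, 0.4, -0.0]
gripper_width: 40.0
grip_force: 0.0
rot [-0.  0. -0.] n 0.004301971212783041 shift [  -3.055 -264.243   78.448] | shift now [  -3.117 -264.222   78.519] j [-0.321 -0.191  1.978  0.     1.355  1.156] t 1.7667 F [ 0.521  0.402 -0.006]
```

In the tool's units: 20 mm is 1, -3 mm is -0.15.

```bash
python3 jog.py '{"deltas": [[0, 0, 0, 0, -1.65, 0, 40], [0, 0, 0, 0, -1.65, 0, 40], [0, 0, 0, 0, -1.65, 0, 40], [0, 0, 0, 0, -1.65, 0, 40], [0, 0, 0, 0, -1.65, 0, 40], [0, 0, 0, 0, -1.65, 1, 40], [0, 0, 0, 0, -1.65, 1, 40], [0, 0, 0, -0.15, -1.65, 1, 40], [0, 0, 0, 0, 0, 0.9, 40], [0, 0, 0, 0, 0, 0, 40]]}' | tail -3
python3 -c "
from h import *
go([389.5,248.2,71],-1.476)
im,d=cams.grab_frame('top');cv2.imwrite('pics/top1.png',cv2.resize(im[150:250,140:280],None,fx=5,fy=5,interpolation=cv2.INTER_CUBIC))"
```

```text
wrist_force: [0.1, 0.3, 0.7]
gripper_width: 40.0
grip_force: 0.0
rot [0.002 0.007 0.004] n 0.06655207869551487 shift [ 2.775 -1.017 85.88 ] | shift now [ 3.404 -1.137 85.856] j [0.309 0.018 1.962 0.    1.169 1.781] t 2.6 F [0.084 0.269 0.704]
```

View pics/top1.png

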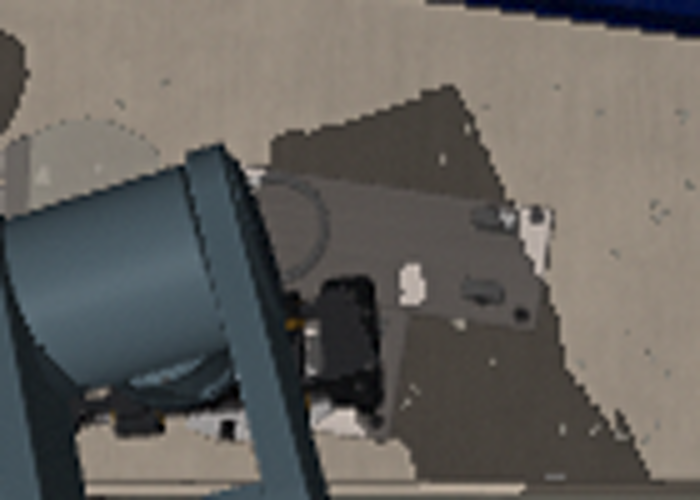

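The arm now hides the knob from the top camera. The approach matches the numbers, so I'll descend.

```bash
python3 jog.py '{"deltas": [[0, 0, 0, 0.05, -0.05, 1.25, 40], [0, 0, 0, 0.05, 0, 1.25, 40], [0, 0, 0, 0, 0, 1, 40], [0, 0, 0, 0, 0, 0.7, 40], [0, 0, 0, 0, 0, 0, 40]]}' | tail -3
python3 -c "
from h import *
go([389.5,248.2,71],-1.476)
im,d=cams.grab_frame('side');cv2.imwrite('pics/side1.png',cv2.resize(im[110:210,250:370],None,fx=5,fy=5,interpolation=cv2.INTER_CUBIC))"
```

```text
wrist_force: [-0.3, 0.1, 0.5]
gripper_width: 39.9
grip_force: 0.0
rot [ 0.001  0.004 -0.002] n 0.033760269510502094 shift [-1.621 -2.435  4.299] | shift now [-1.611 -2.436  4.302] j [ 0.303  0.16   2.005 -0.     0.979  1.782] t 3.0667 F [-0.292  0.135  0.477]
```

View pics/side1.png

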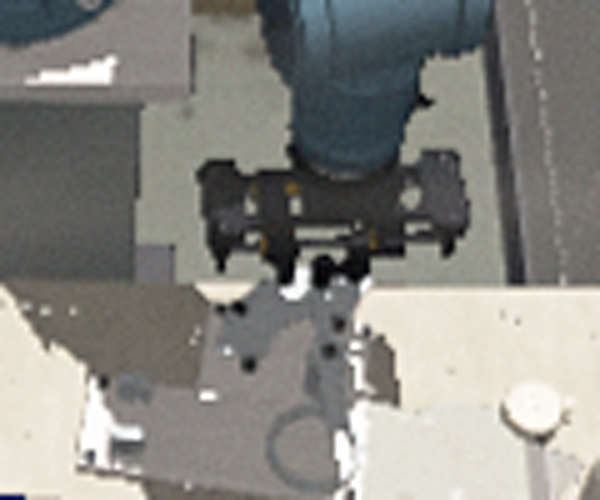

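The knob (323,268) sits between the fingertips (287,268) and (355,268). I'll close lightly.

```bash
python3 jog.py '{"deltas": [[0, 0, 0, -0.05, -0.1, 0.15, 40], [0, 0, 0, 0, 0, 0, 18], [0, 0, 0, 0, 0, 0, 10], [0, 0, 0, 0, 0, 0, 10], [0, 0, 0, 0, 0, 0, 10], [0, 0, 0, 0, 0, 0, 10]]}' 10
python3 -c "
from h import *
P=np.array([451.8,254.2])
s=arm.get_state();a=s['tool_pos'][:2]-P;print(s['tool_pos'],np.hypot(*a),np.arctan2(a[1],a[0])%6.283-2.987)
for k in (.25,.4,.55,.7,.85,1,1.1):
  t=2.987+k; print(k,P+62*np.array([np.cos(t),np.sin(t)]))
go([415.5,203.9,71],-1.476+.85)"
```

```text
t: 3.62
tool_pos: [391.6, 249.5, 74.5]
orientation: [-3.138, -0.149, -0.002]
wrist_force: [0.4, -1.9, 5.1]
gripper_width: 17.7
grip_force: 10.0
[391.623 249.457  74.513] 60.36388058259469 0.2330548945779558
0.25 [390.082 248.294]
0.4 [391.658 239.137]
0.55 [394.584 230.319]
0.7 [398.795 222.036]
0.85 [404.197 214.477]
1 [410.668 207.809]
1.1 [415.504 203.934]
rot [ 0.001 -0.001 -0.85 ] n 6.798654014929557 shift [-22.929  46.042   3.513] | shift now [19.445 47.616  3.537] j [ 0.311  0.163  2.004 -0.     0.973  1.787] t 3.6167 F [ 0.383 -1.95   5.128]
```

```bash
python3 jog.py '{"deltas": [[0, 0, -0.053, 0, 0, 0, 10], [0, 0, 0, 0, 0.33, 0, 10], [0, 0, -0.107, 0, 0, 0, 10], [0, 0, 0, 0, 0.33, 0, 10], [0, 0, -0.107, 0, 0, 0, 10], [0, 0, 0, 0, 0.33, 0, 10], [0, 0, -0.107, 0, 0, 0, 10], [0, 0, 0, 0, 0.33, 0, 10], [0, 0, -0.053, 0, 0, 0, 10], [0, 0, 0, 0, 0, 0, 10]]}' 10
python3 -c "
from h import *
P=np.array([451.8,254.2])
s=arm.get_state();a=s['tool_pos'][:2]-P;print(s['tool_pos'],np.hypot(*a),np.arctan2(a[1],a[0])%6.283-2.987)
go([415.5,203.9,74.5],-1.476+.85)"
```

```text
t: 4.45
tool_pos: [399.1, 223.3, 73.7]
orientation: [3.036, 0.804, -0.001]
wrist_force: [-2.4, -3.1, 4.7]
gripper_width: 18.0
grip_force: 10.0
[399.095 223.349  73.679] 61.070794907502126 0.6839826581228508
rot [ 0.     0.001 -0.427] n 3.414994365278207 shift [-6.149 24.69  -0.821] | shift now [ 4.624 25.021 -0.814] j [ 0.25   0.152  2.02  -0.001  0.971  1.303] t 4.45 F [-2.43  -3.064  4.683]
```

```bash
python3 jog.py '{"deltas": [[0, 0, -0.053, 0, 0, 0, 10], [0, 0, 0, 0, 0.32, 0, 10], [0, 0, -0.107, 0, 0, 0, 10], [0, 0, 0, 0, 0.32, 0, 10], [0, 0, -0.107, 0, 0, 0, 10], [0, 0, 0, 0, 0.32, 0, 10], [0, 0, -0.107, 0, 0, 0, 10], [0, 0, 0, 0, 0.32, 0, 10], [0, 0, -0.053, 0, 0, 0, 10], [0, 0, 0, 0, 0, 0, 10]]}' 10
python3 -c "
from h import *
P=np.array([451.8,254.2])
s=arm.get_state();a=s['tool_pos'][:2]-P;print(s['tool_pos'],np.hypot(*a),np.arctan2(a[1],a[0])%6.283-2.987)
go([415.5,203.9,74.5],-1.476+.85)"
```

```text
t: 5.28
tool_pos: [416.5, 204.3, 73.4]
orientation: [2.798, 1.427, -0.001]
wrist_force: [-0.7, -3.7, -0.4]
gripper_width: 17.6
grip_force: 10.0
[416.489 204.34   73.372] 61.09798278636754 1.1089922755865862
rot [ 0.     0.001 -0.001] n 0.015135449982112864 shift [-0.935 -0.544 -1.128] | shift now [-0.938 -0.542 -1.127] j [ 0.2    0.166  2.004 -0.001  0.972  0.828] t 5.2833 F [-0.749 -3.71  -0.436]
```

In the tool's units: -25 mm is -1.25, -15 mm is -0.75.

```bash
python3 jog.py '{"deltas": [[0, 0, 0, 0, 0, 0, 40], [0, 0, 0, 0, 0, 0, 40], [0, 0, 0, 0, 0, 0, 40], [0, 0, 0, 0, 0, -0.75, 40], [0, 0, 0, 0, 0, -1.25, 40], [0, 0, 0, 0, 0, -1.25, 40], [0, 0, 0, 0, 0, -1.25, 40], [0, 0, 0, 0, 0, -1.25, 60], [0, 0, 0, 0, 0, -1.25, 60], [0, 0, 0, 0, 0, 0, 60]]}' 10|head -3
python3 -c "
from h import *
go([486,-132.7,120],.371)"
```

```text
t: 6.12
tool_pos: [419.1, 206.4, 219.1]
orientation: [2.794, 1.432, 0.015]
rot [ 0.009 -0.003 -0.994] n 7.9552683838353895 shift [-340.321  -60.616   99.104] | shift now [-237.023  251.665   98.99 ] j [ 0.203 -0.054  1.896  0.     1.29   0.826] t 6.1167 F [ 1.409  0.568 -0.09 ]
```

In the tool's units: -34 mm is -1.7, -6 mm is -0.3.

```bash
python3 jog.py '{"deltas": [[0, 0, -0.124, 0, 0, 0, 60], [0, 0, -0.124, 0, 0, 0, 60], [0, 0, -0.124, 0, 0, 0, 60], [0, 0, -0.124, 0, 0, 0, 60], [0, 0, -0.124, 0, 0, 0, 60], [0, 0, -0.124, 0, 0, 0, 60], [0, 0, -0.124, 0, 0, 0, 60], [0, 0, -0.124, 0, 0, 0, 60]]}' |head -2
python3 jog.py '{"deltas": [[0, 0, 0, -1.7, -0.3, 0, 60], [0, 0, 0, -1.7, -0.3, 0, 60], [0, 0, 0, -1.7, -0.3, 0, 60], [0, 0, 0, -1.7, -0.3, 0, 60], [0, 0, 0, -1.7, -0.3, 0, 60], [0, 0, 0, -1.7, -0.3, 0, 60], [0, 0, 0, -1.7, -0.3, 0, 60], [0, 0, 0, -1.7, -0.3, 0, 60], [0, 0, 0, -1.7, -0.3, 0, 60], [0, 0, 0, -1.7, -0.3, 0, 60]]}' |head -2
python3 -c "
from h import *
go([486,-132.7,120],.371)
im,d=cams.grab_frame('top');a=cv2.resize(im[175:245,168:238],None,fx=6,fy=6,interpolation=cv2.INTER_CUBIC)
b=cv2.resize(im[170:240,280:340],None,fx=6,fy=6,interpolation=cv2.INTER_CUBIC)
cv2.imwrite('pics/top2.png',np.hstack([a,b]));cv2.imwrite('pics/top2f.png',im)"
```

```text
t: 6.78
tool_pos: [415.9, 205.6, 213.1]
t: 7.62
tool_pos: [483.0, -134.8, 213.1]
rot [ 0.    -0.    -0.003] n 0.021440086894352412 shift [ 0.867  3.512 93.148] | shift now [ 0.863  3.491 93.149] j [-0.509  0.04   1.815  0.     1.286 -0.878] t 7.6167 F [ 0.04   0.042 -0.385]
```

View pics/top2.png

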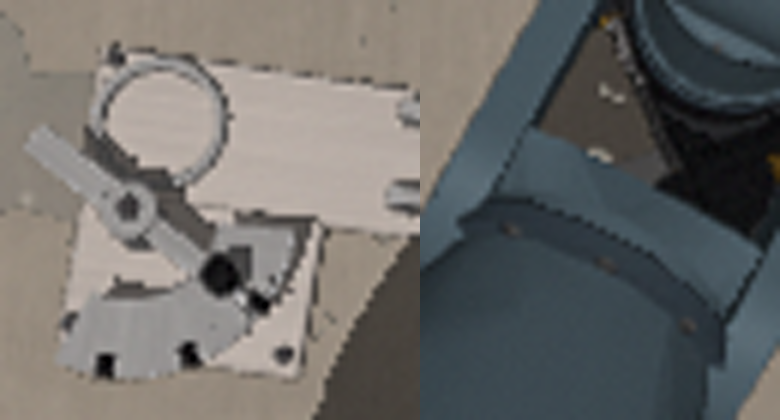

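The lever lies across (129,205), with the knob at (222,273) and its pointer heading into the studded notch at (259,302). The ring is now clear, centred near (159,123).

```bash
python3 -c "
from h import *
T=lambda u,v:(168+(u+.5)/6-.5,175+(v+.5)/6-.5)
n=onz('top',*T(159,123),22);p=onz('top',*T(129,205),70);k=onz('top',*T(222,273),95);no=onz('top',*T(259,302),48)
print(n,p,k,no)
a=lambda q:np.arctan2(*(q-p)[1::-1])%6.283
print(a(k),a(no),a(k)-a(no),a(k)-2.987)"
```

```text
[505.089 245.875  22.   ] [452.403 253.534  70.   ] [413.287 202.689  95.   ] [405.535 188.779  48.   ]
4.056457624071433 4.085697765889224 -0.029240141817791 1.0694576240714326
```

In the tool's units: 3.5 mm is 0.175, 1 mm is 0.05.

```bash
python3 jog.py '{"deltas": [[0, 0, 0, 0.05, 0.175, 1, 60], [0, 0, 0, 0, 0, 1.5, 60], [0, 0, 0, 0, 0, 1.5, 60], [0, 0, 0, 0, 0, 1.5, 60], [0, 0, 0, 0, 0, 1.5, 60], [0, 0, 0, 0, 0, 0.75, 60], [0, 0, 0, 0, 0, 0, 60], [0, 0, 0, 0, 0, 0, 60]]}' |head -4
python3 -c "
from h import *
go([486,-132.7,6],.371)
im,d=cams.grab_frame('side');cv2.imwrite('pics/side2.png',cv2.resize(im[130:220,165:265],None,fx=6,fy=6,interpolation=cv2.INTER_CUBIC))"
```

```text
t: 8.33
tool_pos: [485.3, -130.4, 57.8]
orientation: [-1.775, -2.59, 0.0]
wrist_force: [0.1, 1.4, 0.3]
rot [-0.001 -0.002 -0.002] n 0.02372875304915213 shift [-2.454 -0.158 51.823] | shift now [-2.552 -0.077 51.818] j [-0.499  0.272  1.912  0.     0.96  -0.868] t 8.3333 F [0.099 1.398 0.256]
```

View pics/side2.png

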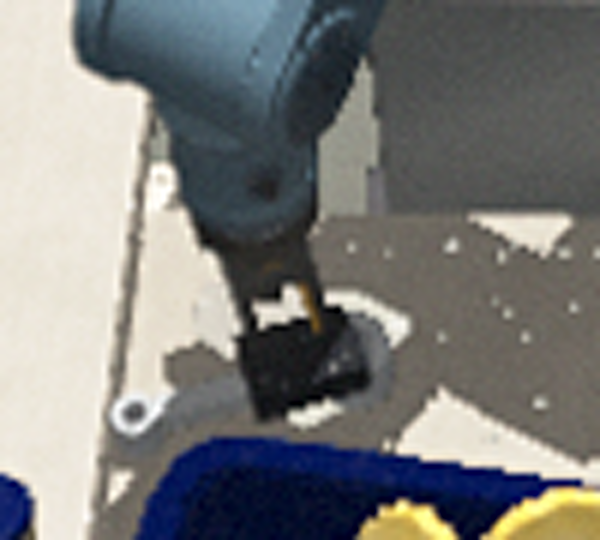

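The fingers straddle the web near the hub. The gripper body will come close to the bin's rim (200,440), so I'll check that clearance from depth.

```bash
python3 -c "
from h import *
im=cv2.imread('pics/top0.png');d=np.load('pics/top0.npy');f,cx,cy,p,M=cam('top')
v,u=np.mgrid[100:175,270:345];z=d[100:175,270:345]
X=np.stack([(u-cx)/f*z,(v-cy)/f*z,z],-1)@M.T+p
b=im[100:175,270:345].astype(int);m=(b[...,0]>b[...,2]+35)&(z>0)
Q=X[m]
for y in range(-220,0,30):
  q=Q[abs(Q[:,1]-y)<15]
  if len(q): i=q[:,0].argmin();print(y,q[i],q[:,2].max(), q[q[:,2]>q[:,2].max()-15][:,0].min())
"
```

```text
-220 [ 776.132 -206.454  136.209] 136.2091838823785 776.1317136360444
-190 [ 618.622 -175.54   139.797] 155.11142278544958 623.6600352948947
-160 [ 594.484 -149.734  148.374] 154.34112917549214 594.4843786934956
-130 [ 590.458 -143.265  151.725] 156.72162458856428 590.457559645156
-100 [594.813 -99.536 148.175] 152.85654522353434 594.8128026393947
-70 [598.104 -75.992 147.881] 154.59047640061726 598.1038633897099
-40 [601.925 -49.57  145.897] 155.3850799478314 601.9246531491935
-10 [605.597 -23.017 144.444] 153.12167872370992 605.5972217470596
```

```bash
python3 jog.py '{"deltas": [[0, 0, 0, -0.1, 0, 0.4, 60], [0, 0, 0, 0, 0, 0.4, 60], [0, 0, 0, 0, 0, 0.4, 60], [0, 0, 0, 0, 0, 0, 60]]}' |head -4
python3 jog.py '{"deltas": [[0, 0, 0, 0, 0, 0.45, 60], [0, 0, 0, 0, 0, 0.45, 60], [0, 0, 0, 0, 0, 0.4, 60], [0, 0, 0, 0, 0, 0, 60], [0, 0, 0, 0, 0, 0, 60]]}' |head -4
python3 -c "
from h import *
go([486,-132.7,5],.371)"
```

```text
t: 8.72
tool_pos: [485.8, -132.4, 33.4]
orientation: [-1.774, -2.59, 0.0]
wrist_force: [0.5, -0.3, -0.0]
t: 9.13
tool_pos: [486.0, -132.5, 7.9]
orientation: [-1.774, -2.591, 0.0]
wrist_force: [0.1, 0.2, 0.6]
rot [-0.001 -0.001 -0.001] n 0.017288794990800813 shift [-0.207 -0.109  2.856] | shift now [-0.212 -0.105  2.856] j [-0.502  0.371  1.917  0.     0.856 -0.872] t 9.1333 F [0.138 0.182 0.621]
```

Clear of the bin. Now I'll close and grip firmly.

```bash
python3 jog.py '{"deltas": [[0, 0, 0, 0, 0, 0.1, 60], [0, 0, 0, 0, 0, 0, 10], [0, 0, 0, 0, 0, 0, 10], [0, 0, 0, 0, 0, 0, 10], [0, 0, 0, 0, 0, 0, 10], [0, 0, 0, 0, 0, 0, 10], [0, 0, 0, 0, 0, 0, 10]]}' 45
python3 jog.py '{"deltas": [[0, 0, 0, 0, 0, -0.25, 10], [0, 0, 0, 0, 0, -0.5, 10], [0, 0, 0, 0, 0, -0.5, 10], [0, 0, 0, 0, 0, 0, 10], [0, 0, 0, 0, 0, 0, 10], [0, 0, 0, 0, 0, 0, 10]]}' 45
python3 -c "
from h import *
s=arm.get_state();print(s['ft_torque'])"
```

```text
t: 9.72
tool_pos: [487.0, -132.8, 6.9]
orientation: [1.775, 2.591, 0.001]
wrist_force: [2.2, 2.2, -1.8]
gripper_width: 21.9
grip_force: 1.0
t: 10.22
tool_pos: [486.5, -132.7, 31.8]
orientation: [-1.775, -2.592, 0.0]
wrist_force: [-0.0, 0.5, -5.3]
gripper_width: 17.6
grip_force: 45.0
[ 0.015 -0.116  0.004]
```

```bash
python3 jog.py '{"deltas": [[0, 0, 0, 0, 0, -0.75, 10], [0, 0, 0, 0, 0, -1, 10], [0, 0, 0, 0, 0, -1, 10], [0, 0, 0, 0, 0, -1, 10], [0, 0, 0, 0, 0, -1, 10], [0, 0, 0, 0, 0, -1, 10], [0, 0, 0, 0, 0, -0.5, 10], [0, 0, 0, 0, 0, 0, 10], [0, 0, 0, 0, 0, 0, 10]]}'
python3 -c "
from h import *
go([498,200.4,130],-.155)"
```

```text
t: 10.97
tool_pos: [486.5, -132.8, 156.3]
orientation: [1.775, 2.592, -0.0]
wrist_force: [0.1, 0.7, -6.8]
gripper_width: 17.7
grip_force: 45.0
rot [0.    0.    0.525] n 4.199755501707662 shift [330.958 -40.078  26.282] | shift now [306.478 131.191  26.269] j [-0.502  0.116  1.858 -0.     1.167 -0.872] t 10.9667 F [ 0.082  0.695 -6.767]
```

```bash
python3 jog.py '{"deltas": [[0, 0, 0.05, 0.5, -0.05, 0, 10], [0, 0, 0.1, 0.85, -0.1, 0, 10], [0, 0, 0.1, 1, -0.15, 0, 10], [0, 0, 0.1, 1.1, -0.15, 0, 10], [0, 0, 0.1, 1.2, -0.15, 0, 10], [0, 0, 0.075, 1.2, -0.15, 0, 10], [0, 0, 0, 1.2, -0.15, 0, 10], [0, 0, 0, 1.2, -0.15, 0, 10], [0, 0, 0, 1.2, -0.15, 0, 10], [0, 0, 0, 1.2, -0.15, 0, 10]]}' |tail -2
python3 jog.py '{"deltas": [[0, 0, 0, 1.2, -0.15, 0, 10], [0, 0, 0, 1.2, -0.15, 0, 10], [0, 0, 0, 1.1, -0.15, 0, 10], [0, 0, 0, 0.9, -0.1, 0, 10], [0, 0, 0, 0.6, -0.05, 0, 10], [0, 0, 0, 0.3, 0, 0, 10], [0, 0, 0, 0, 0, 0, 10], [0, 0, 0, 0, 0, 0, 10]]}'
python3 -c "
from h import *
go([498,200.4,115],-.155)"
```

```text
gripper_width: 17.5
grip_force: 45.0
t: 12.47
tool_pos: [464.6, 182.9, 156.0]
orientation: [-2.386, -2.043, 0.002]
wrist_force: [0.0, 0.3, -5.7]
gripper_width: 17.5
grip_force: 45.0
rot [-0.001  0.001  0.   ] n 0.012340074062287952 shift [22.483 30.331 40.964] | shift now [22.51  30.388 40.907] j [ 0.137  0.107  1.87  -0.001  1.166  0.292] t 12.4667 F [ 0.048  0.337 -5.678]
```

In the tool's units: 12 mm is 0.6, 9 mm is 0.45.

```bash
python3 jog.py '{"deltas": [[0, 0, 0, 0.25, 0.3, 0.25, 10], [0, 0, 0, 0.35, 0.45, 0.6, 10], [0, 0, 0, 0.3, 0.45, 0.6, 10], [0, 0, 0, 0.225, 0.32, 0.4, 10], [0, 0, 0, 0, 0, 0.2, 10], [0, 0, 0, 0, 0, 0, 10], [0, 0, 0, 0, 0, 0, 10], [0, 0, 0, 0, 0, 0, 10]]}'
python3 -c "
from h import *
go([498,200.4,110],-.155)
im,d=cams.grab_frame('top');a=cv2.resize(im[165:235,175:255],None,fx=5,fy=6,interpolation=cv2.INTER_CUBIC);np.save('pics/top3.npy',d)
im2,d2=cams.grab_frame('side');b=cv2.resize(im2[130:200,250:330],None,fx=5,fy=6,interpolation=cv2.INTER_CUBIC);np.save('pics/side3.npy',d2)
cv2.imwrite('pics/end1.png',np.hstack([a,b]))"
```

```text
t: 13.13
tool_pos: [498.4, 200.5, 116.1]
orientation: [2.387, 2.042, 0.0]
wrist_force: [-0.2, 0.0, -6.2]
gripper_width: 17.7
grip_force: 45.0
rot [ 0.    -0.    -0.001] n 0.00506434313480201 shift [-0.192 -0.405  6.081] | shift now [-0.192 -0.407  6.081] j [ 0.161  0.243  1.802 -0.     1.096  0.317] t 13.1333 F [-0.175  0.026 -6.221]
```

View pics/end1.png

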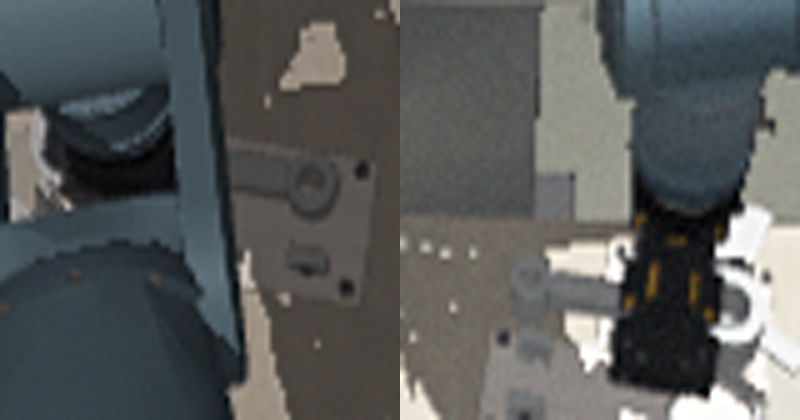

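Top: eye top at (313,188). Side: eye at (528,280), hub at (740,303). The keeper bar is clear of the hub. I'll triangulate for height and heading.

```bash
python3 -c "
from h import *
t=(175+313.5/5-.5,165+188.5/6-.5); s=(250+128.5/5-.5,130+280.5/6-.5); h=(250+340.5/5-.5,130+303.5/6-.5)
print('eye tri',tri(t,s))
for z in (140,145): print(z,onz('top',*t,z),onz('side',*s,z),'hub',onz('side',*h,z+6))
for n,dn,box in(('top','top3',(190,202,222,242)),('side','side3',(170,184,271,292)),('side','side3',(172,190,311,326))):
  d=np.load(f'pics/{dn}.npy');f,cx,cy,p,M=cam(n);r0,r1,c0,c1=box
  v,u=np.mgrid[r0:r1,c0:c1];z=d[r0:r1,c0:c1];X=(np.stack([(u-cx)/f*z,(v-cy)/f*z,z],-1)@M.T+p)[z>0]
  q=X[(X[:,2]>125)&(X[:,2]<165)];print(n,len(q),np.percentile(q,[5,25,50,75,95],axis=0))
"
```

```text
eye tri [479.841 104.221 126.666]
140 [477.058 103.652 140.   ] [488.075 103.86  140.   ] hub [504.716 251.205 146.   ]
145 [476.015 103.427 145.   ] [491.162 103.736 145.   ] hub [507.75  250.485 151.   ]
top 144 [[467.682  95.363 129.208]
 [476.37  104.443 136.838]
 [482.511 118.888 139.854]
 [488.34  133.584 141.697]
 [492.514 145.548 144.237]]
side 129 [[478.022  96.095 126.56 ]
 [486.934 106.812 134.501]
 [494.198 124.308 138.473]
 [498.923 142.011 140.339]
 [502.595 156.235 143.254]]
side 96 [[485.944 237.564 127.571]
 [494.359 244.869 137.18 ]
 [512.978 252.559 143.5  ]
 [526.776 259.12  145.666]
 [532.482 265.974 148.568]]
```

```bash
python3 jog.py '{"deltas": [[0, 0, 0, 0, 0, 0.125, 10], [0, 0, 0, 0, 0, 0.125, 10], [0, 0, 0, 0, 0, 0, 10], [0, 0, 0, 0, 0, 0, 10], [0, 0, 0, 0, 0, 0, 10]]}' | head -4
python3 -c "
from h import *
im,_=cams.grab_frame('top');ims,_=cams.grab_frame('side')
a=cv2.resize(im[183:208,218:250],None,fx=12,fy=12,interpolation=cv2.INTER_CUBIC)
b=cv2.resize(ims[165:200,265:330],None,fx=6,fy=9,interpolation=cv2.INTER_CUBIC)[:300]
cv2.imwrite('pics/end2.png',np.hstack([a,b]))
def pts(n,box):
  f,cx,cy,p,M=cam(n);r0,r1,c0,c1=box
  D=np.median([cams.grab_frame(n)[1] for _ in range(5)],0)
  v,u=np.mgrid[r0:r1,c0:c1];z=D[r0:r1,c0:c1];return (np.stack([(u-cx)/f*z,(v-cy)/f*z,z],-1)@M.T+p)[z>0]
for n,box,yl,zl in(('top',(188,204,222,244),(80,122),131),('side',(165,190,265,292),(80,122),131),('side',(170,195,308,328),(215,285),135)):
  q=pts(n,box);q=q[(q[:,1]>yl[0])&(q[:,1]<yl[1])&(q[:,2]>zl)&(q[:,2]<160)]
  c,r=cv2.minEnclosingCircle(q[:,:2].astype(np.float32));print(n,len(q),c,r,np.median(q[:,2]),q[:,:2].min(0),q[:,:2].max(0))
"
```

```text
t: 13.65
tool_pos: [498.4, 200.9, 110.7]
orientation: [-2.387, -2.043, 0.0]
wrist_force: [-0.2, -0.1, -6.4]
top 62 (480.9100341796875, 106.87971496582031) 15.481592178344727 135.62983690348528 [465.637  92.663] [492.72  119.269]
side 37 (486.6094665527344, 106.83135223388672) 16.35901641845703 133.44202676216446 [474.488  92.683] [499.507 121.019]
side 65 (508.3700866699219, 244.28868103027344) 25.09230613708496 139.9193397222948 [483.279 231.31 ] [533.309 267.404]
```

View pics/end2.png

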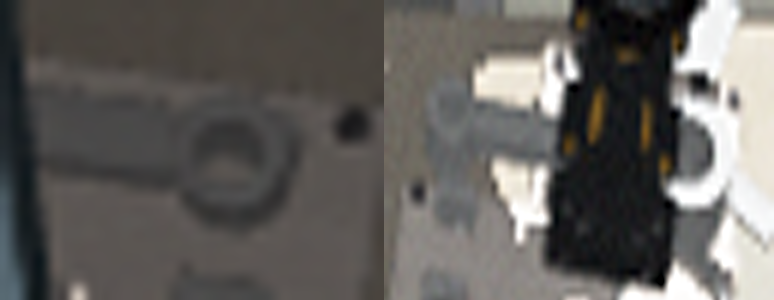

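The eye top is near (228,150), over the fork, and the hub is over the ring. Depth puts the eye at about (483.7,106.9) against the fork's (484,107), and the underside near 102 mm. Handing in.

```bash
python3 jog.py '{"deltas": [[0, 0, 0, 0, 0, 0, 10], [0, 0, 0, 0, 0, 0, 10], [0, 0, 0, 0, 0, 0, 10]]}'; python3 -c "
from rig import arm, cams, job
print(job.job_done())"
```

```text
t: 14.75
tool_pos: [498.4, 200.9, 110.7]
orientation: [-2.387, -2.043, 0.0]
wrist_force: [0.6, 0.4, -6.1]
gripper_width: 17.5
grip_force: 45.0
the job is handed in; nothing more can be done
None
```

I handed the job in at 14.75 s: the keeper lever is in its marked notch (about 1.07–1.11 rad), and the crank is held still and level by its balance point, underside about 8 cm above the nest's rim, hub over the nest and eye over the fork; no verdict was returned.

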